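# Tape the width over two shelf bearers and lock the reading

## Robot

A 7-joint arm with a two-finger parallel gripper is mounted at the origin on the work surface; the furniture and walls round the work are solid. World frame = base frame: x ahead of the robot, y to its left, z up, the work surface at z = 0. Lengths are in m, angles in rad, forces in N, time in s.
With the tool pointing down it reaches from about 0.4 to 0.85 m from the base axis. Payload 6.9 kg.
Tool frame: the origin (TCP) lies midway between the tips of the shut fingers; the grasp point (between the pads) lies behind it (ctrl.pinch_z is the z of the grasp point in the tool frame, in m); z points along the fingers, y is the line along which they close (so a half turn about z gives the same grasp; the last joint's range is limited). The gripper opens to 85 mm and grips with 20 to 120 N. Pads are 22 mm wide; open, the fingers measure 114 mm over their backs; the gripper's body (76 mm by 85 mm) begins 54 mm behind the grasp point. The pads swing forward as they close: fully open they stand 13 mm farther back than shut.
Start: joints at [-1.145, 0.507, -0.238, 1.5, 0.126, 1.149, -0.155], TCP at [0.197, 0.593, 0.231] pointing down, gripper open.
Joint ranges: [-3.08, 3.08], [-0.24, 2.05], [-1.43, 1.35], [0, 2.5], [-1.52, 4.66], [0.17, 1.96], [-2.89, 2.89]. Speed limits (rad/s): [2.39, 2.39, 3.14, 3.14, 3.14, 3.14, 3.14].

## Interface

Orientations are given as a unit quaternion [w, x, y, z].
In Python, from station import ctrl, get_state, vision, ticket, models gives the robot as it stands. Calls block until the motion is done:
- ctrl.movep(position, orientation): joint-space move of the TCP to a pose.
- ctrl.movel(position, frame=None, max_speed=0.15): straight line of the TCP; frame=None keeps the orientation; max_speed is the mean speed in m/s.
- ctrl.set_joints(angles): joint-space move.
- ctrl.ungrasp() and ctrl.close_gripper(force=None): open the fingers fully, or close them until they stop; force is the grip in N (None keeps the last).
- ctrl.pause(seconds).
- ctrl.ik(position, orientation): joint angles nearest the present ones, or None.
- get_state(): the state.
- vision.grab_frame(name): name is "side" or "top" or "wrist"; returns (picture, depth): 384x512x3 uint8, blue, green, red; 384x512 float32, m along the optical axis (not along the pixel's ray), 0 where there is no reading.
- vision.camera_info(name): a dict with "mtx" (3x3 intrinsics, pixels), "dist_coeffs" ([k1, k2, p1, p2, k3] as OpenCV has them; the pictures are not rectified), "R" (3x3) and "t" (3): a world point X has camera coordinates R X + t; the wrist camera has in their place "hand_eye" (4x4, takes a point from camera to tool coordinates, whose origin is the TCP and whose axes are the flange's). Camera axes: x right, y down, z forward; pixel columns grow to the right and rows downward; lengths in m; the calibration is good to about 2 mm. A picture is of the moment at which its call begins: read the wrist's pose just before it. camera_info takes no time and is no camera call.
A pose or a line that the arm cannot do raises ctrl.Unreachable and nothing moves.
- ticket.close_job(): hands the job in; it is judged then, once.
Trained networks look in the newest picture that a camera, given by its name, has taken for a name from the list of things; names that differ only in an ending like _2 or _b are one class to them, and where a whole thing is asked for, a point or a joint stands for the part that bears it (a point fixed in the world has none). Each returns a list of dicts, best first, with "p" (0 to 1); they miss things now and then, are a little off and sometimes report something else, mostly with a low value. They report only what shows in the picture. A call takes as long as a camera call. They do not tell look-alikes from the thing itself.
- models.recognise(camera, target): "point" ([column, row] in pixels, amid what is visible of it).
- models.masks_of(camera, target): "mask" (384x512 bool, what is visible of it) and "point" ([column, row] in pixels, amid what is visible of it).
The state is a dict: "time": time; "qpos": joint angles; "qd": joint speeds; "tau": joint torques, N m; "tcp_pos": TCP position; "eef_rot": TCP orientation; "contact_force": force on the tool from outside, world axes, zero at the start; "wrist_torque": the same for the moment, N m; "width": finger opening in m; "gripper_force": force on a finger pad.
Only numpy, scipy, OpenCV 4.12 (cv2) and the standard library are available. Lean on these libraries where they do the work, as an engineer would, in place of code of your own. Each camera call takes 0.05 s, during which the arm holds its last target. There are 200 camera calls.

## Task

The new shelf board must be cut to the overall width of the two wooden bearers on the worktop: hook the end of the tape measure over the outer edge of the left-hand bearer, draw the case back over the right-hand bearer against the spring, and set it down flat on the worktop, square to the bearers, with its nose butted against the right-hand bearer's outer side. Then slide the thumb lock on its nose fully down so that the reading stays, and let go. Leave the pen between the bearers and the other loose things where they are.

Things in the scene. Friction and masses are not known exactly. Their poses are not given: they have to be found in the camera images.
- tape: tape measure standing on its base right of the bearers: round-backed grey-black case 36 mm thick, 66 high, 0.35 kg (x 0.8 to 1.25). Origin: centre of the underside; x along the blade, rear end at -36, upright nose face at +40 mm; z up. Grip across y: sides flat within 27 mm of (x -5, z 35). The front slopes down 55 degrees from level, from (x 20, z 53) to (x 40, z 25), with the lock on it
- tape_blade (a joint): white steel blade, 25 x 1.6 mm, stiff, always in line with the case, underside 15 mm above the case's underside. Value: m drawn out, 0 retracted (hook's inner face then 22 mm ahead of the nose face) to 0.18. A spring draws it in: 4 N at 0, 0.08 N more per cm. It runs back unless the hook is caught or the lock is on
- tape_lock (a joint): black thumb lock on the sloping nose, m of travel forward and down along the slope: 0 free (up, as at the start), 0.010 fully locked. Needs 4 to 8 N to slide and stays where it is left
- lock_tab (a point): middle of the upper end face of the lock's tab: the face to push, along the slope, forward and down. The tab is 20 mm wide and stands 10 mm proud of the slope; this point is 5.5 mm out from the slope. It moves with the lock; with the lock up it lies at (x 26.1, z 54.3) mm in the tape's frame
- hook (a point): steel hook at the blade's end, a lip 25 mm wide, 2.5 mm thick, hanging 10 mm below the blade's underside: the point half way down its inner face (which looks back to the case). With the case on the worktop the lip ends 5 mm above it, so it only gets over a bearer's edge with the case tipped nose down. x axis along the blade, away from the case
- nose (a point): point on the flat nose face under the blade, 7 mm above the case's underside; this face butts against the bearer. The spring pulls along the blade, below a grip higher up, and can swing the case nose up between the fingers: press it flat on the worktop before the nose meets the bearer.
- left_bearer: left-hand one of two equal, parallel reddish-brown wooden bars screwed to the worktop, 130 mm long, 26 mm wide, 14 mm thick. Origin: centre of the underside. x runs along the bar, y across it to the left, z up; its outer side is at y = +13 mm. It does not move.
- right_bearer: right-hand wooden bar, same size and axes, its centre 105 to 150 mm to the right of the other's. Its outer side is at y = -13 mm. It does not move.
- pen: ballpoint pen, about 145 mm long and 10 mm thick, loose on the worktop between the bearers. Origin at its middle, on the underside.
- cork_1: loose wine cork lying on the worktop, right rear, 23 mm thick and 47 mm long.
- tumbler: loose drinking glass, 76 mm wide and 86 mm high, on two coasters at the right.
- salt_shaker: loose salt shaker, 44 mm wide and 90 mm high, at the right rear.
There are look-alikes about, which are no part of the job. There is more than one size of the tape; the one meant has the size given above.

How it is judged:
On the way, in this order (a step that is already met when the one before it is completed fails the run):
1. the hook is caught over the outer edge of the left-hand bearer and the blade is drawn out at least 3 cm (y of hook in the frame of left_bearer between 0.01 and 0.019 m and x of hook in the frame of left_bearer between -0.05 and 0.05 m and z of hook in the frame of left_bearer below 0.017 m and value of joint tape_blade above 0.03 m), for 0.1 s.
2. the case stands on the worktop outside the right-hand bearer, nose against it, the hook still caught (y of hook in the frame of left_bearer between 0.01 and 0.019 m and x of hook in the frame of left_bearer between -0.05 and 0.05 m and z of hook in the frame of left_bearer below 0.017 m and y of nose in the frame of right_bearer between -0.016 and -0.01 m and x of nose in the frame of right_bearer between -0.05 and 0.05 m and height (world z) of tape below 0.004 m and angle between tape's own z axis and vertical below 0.06 rad), for 0.2 s.
At the end, for the whole second after the job is handed in: Lip on the left bearer's outer side (-3/+6 mm), below its top; case flat on the worktop (4 mm, 0.06 rad), nose within 3 mm of the right bearer's outer side; both within 50 mm of the bearers' middles; square within 0.1 rad; lock at least 8 mm down; at rest (all of step 2 and angle between the x axis of tape and the y axis of left_bearer, either way round below 0.1 rad and value of joint tape_lock above 0.008 m and linear speed of tape below 0.01 m/s); the robot touches nothing.
It fails at once if the pen is moved by more than 3 cm (distance of pen from where it was at the start of the episode above 0.03 m).
It fails at once if the cork is moved by more than 3 cm (distance of cork_1 from where it was at the start of the episode above 0.03 m).
It fails at once if the tumbler is moved by more than 3 cm (distance of tumbler from where it was at the start of the episode above 0.03 m).
It fails at once if the salt shaker is moved by more than 3 cm (distance of salt_shaker from where it was at the start of the episode above 0.03 m).
It also fails if it takes over 50 s, if anything falls off the work surface, if the arm or the gripper's body presses on something with over 40 N, if the wrist force passes 120 N, or if a joint passes its speed limit or range.

## Working session

There is one attempt and no reset: what is moved stays moved. The work goes in short steps, each a Python script; the robot and the scene stay as the last script left them, time stands still between calls to the robot, and variables do not carry over. Pictures are saved under pics/ and viewed, at most 10 in all, crops included, and the job is handed in when it is done.

```bash
ls; mkdir -p pics
cat > h.py <<'E'
import numpy as np, cv2
from station import ctrl, get_state, vision, ticket, models
from scipy.spatial.transform import Rotation as Rn
def cam(name):
    c=vision.camera_info(name); return {k:(np.array(v) if not isinstance(v,str) else v) for k,v in c.items()}
def ext(name,st=None):
    c=cam(name)
    if 'R' in c: return c['mtx'],c['dist_coeffs'],c['R'],c['t'].ravel()
    q=st['eef_rot']; Rt=Rn.from_quat([q[1],q[2],q[3],q[0]]).as_matrix(); H=c['hand_eye']
    R=Rt@H[:3,:3]; t=Rt@H[:3,3]+np.array(st['tcp_pos'])
    return c['mtx'],c['dist_coeffs'],R.T,-R.T@t
def cloud(d,e):
    K,D,R,t=e; h,w=d.shape
    u,v=np.meshgrid(np.arange(w),np.arange(h))
    n=cv2.undistortPoints(np.stack([u,v],-1).reshape(-1,1,2).astype(float),K,D).reshape(h,w,2)
    P=np.dstack([n,np.ones((h,w))])*d[...,None]
    return (P-t)@R
def onplane(px,z,e):
    K,D,R,t=e
    n=cv2.undistortPoints(np.array(px,float).reshape(-1,1,2),K,D).reshape(-1,2)
    r=np.c_[n,np.ones(len(n))]@R; o=-R.T@t
    return o+r*((z-o[2])/r[:,2])[:,None]
def proj(P,e):
    K,D,R,t=e
    return cv2.projectPoints(np.array(P,float).reshape(-1,3),cv2.Rodrigues(R)[0],t,K,D)[0].reshape(-1,2)
E
cat > a.py <<'E'
from h import *
for n in ['top','side']:
    im,d=vision.grab_frame(n); cv2.imwrite(f'pics/{n}0.png',im); e=ext(n); C=cloud(d,e)
    np.savez(f'{n}0.npz',im=im,d=d)
    for tg in ['tape','left_bearer','right_bearer','pen','hook','tape_lock','cork_1','tumbler','salt_shaker']:
        for r in models.masks_of(n,tg)[:4]:
            m=r['mask']&(d>0); P=C[m]
            print(n,tg,round(r['p'],2),np.round(r['point']),m.sum(),np.round(np.median(P,0),3) if len(P) else '',np.round(np.percentile(P,[3,97],axis=0),3).tolist() if len(P) else '')
print(get_state())
a=cv2.imread('pics/top0.png')
E
python3 a.py
```

```text
pics
top tape 0.91 [245. 214.] 481 [ 0.413 -0.264  0.053] [[0.387, -0.302, 0.003], [0.441, -0.215, 0.067]]
top tape 0.64 [363. 233.] 186 [ 0.351 -0.603  0.035] [[0.339, -0.63, 0.007], [0.365, -0.576, 0.045]]
top left_bearer 0.85 [132. 200.] 411 [0.44  0.064 0.013] [[0.38, 0.047, 0.004], [0.5, 0.083, 0.019]]
top right_bearer 0.62 [172. 205.] 395 [ 0.426 -0.045  0.013] [[0.37, -0.063, 0.006], [0.487, -0.027, 0.018]]
top right_bearer 0.29 [295. 168.] 117 [ 0.534 -0.403  0.019] [[0.515, -0.413, 0.01], [0.555, -0.392, 0.025]]
top pen 0.43 [152. 207.] 116 [0.419 0.01  0.009] [[0.37, -0.003, 0.002], [0.49, 0.028, 0.014]]
top hook 0.28 [247. 210.] 443 [ 0.413 -0.264  0.053] [[0.388, -0.301, 0.011], [0.44, -0.215, 0.067]]
top tape_lock 0.7 [152. 199.] 135 [0.439 0.016 0.008] [[0.384, 0.002, -0.003], [0.486, 0.028, 0.014]]
top tape_lock 0.32 [234. 203.] 72 [ 0.433 -0.221  0.016] [[0.421, -0.233, 0.003], [0.445, -0.21, 0.022]]
top tumbler 0.62 [247. 210.] 492 [ 0.413 -0.264  0.052] [[0.387, -0.304, -0.0], [0.441, -0.215, 0.067]]
top tumbler 0.58 [326. 198.] 667 [ 0.453 -0.491  0.04 ] [[0.412, -
[... 1207 characters left out ...]
 1.0, 'qpos': array([-1.14449946,  0.50750897, -0.23760409,  1.50019875,  0.12571647,
        1.14889587, -0.15479735]), 'qd': array([ 0.00266382,  0.00116441, -0.00011485, -0.00120375,  0.00085995,
        0.00067479, -0.00112162]), 'tau': array([-8.17810123e-04, -6.20371127e+01, -2.18437761e+00, -2.49961853e+01,
        1.40532019e-02,  2.49219760e-03,  1.74613314e-05]), 'tcp_pos': array([0.19710096, 0.59309875, 0.23126997]), 'eef_rot': array([-1.72099551e-06,  1.59716922e-01,  9.87162856e-01, -1.51539163e-05]), 'contact_force': array([ 0.8643012 , -0.24542054, -0.83723112]), 'wrist_torque': array([-0.04946701, -0.04221954, -0.04838539]), 'gripper_force': 0.0, 'width': 0.08539848394879168}
```

Run:
```python
import cv2,numpy as np
a=cv2.imread('pics/top0.png')[140:270,100:400]; b=cv2.imread('pics/side0.png')[140:300,170:400]
a=cv2.resize(a,(690,299),interpolation=cv2.INTER_CUBIC); b=cv2.resize(b,(430,299),interpolation=cv2.INTER_CUBIC)
o=np.zeros((600,690,3),np.uint8); o[:299]=a; o[300:599,:430]=b; cv2.imwrite('pics/c0.png',o)
```

```text
(no output)
```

View pics/c0.png

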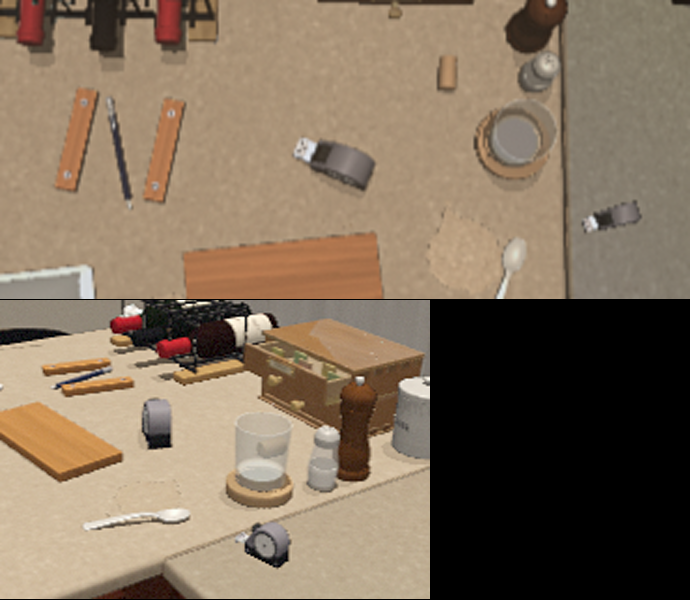

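The top view shows two tapes. The large one is at top px (245,212), 66 mm high, with its white hook at (234,203). The small look-alike is at (363,233), only 45 mm high, on the lower surface at the right. I choose the large one. The bearers are at (132,200) and (172,205), with the pen between them at (152,203). The loose board at (222,262) is not a bearer. Next is a close look with the wrist camera.

```bash
cat >> h.py <<'E'
def Rtape(yaw,pitch=0.):  # tape axes: x along blade, nose-down pitch positive
    return (Rn.from_euler('z',yaw)*Rn.from_euler('y',pitch)).as_matrix()
def quat(M):
    q=Rn.from_matrix(M).as_quat(); return [q[3],q[0],q[1],q[2]]
def tool(yaw,pitch,flip=1): # tool aligned with the case: tool z = -tape z
    M=Rtape(yaw,pitch); return np.c_[flip*M[:,0],-flip*M[:,1],-M[:,2]]
def rect(P):
    c,s,a=cv2.minAreaRect(P[:,:2].astype(np.float32)*1000)
    b=cv2.boxPoints((c,s,a))/1000; e1=b[1]-b[0]; e2=b[2]-b[1]
    l=e1 if np.hypot(*e1)>np.hypot(*e2) else e2
    return np.array(c)/1000,np.array(s),np.arctan2(l[1],l[0])
E
python3 - <<'E'
from h import *
print('pinch',ctrl.pinch_z); print(cam('wrist')['hand_eye'].round(3).tolist())
f=np.load('top0.npz'); e=ext('top'); C=cloud(f['d'],e)
vision.grab_frame('top')
for tg in ['left_bearer','right_bearer']:
    for r in models.masks_of('top',tg)[:2]:
        m=r['mask']; P=onplane(np.argwhere(m)[:,::-1],.014,e); print(tg,r['p'],r['point'],rect(P))
m=models.masks_of('top','tape')[0]['mask']
P=C[m&(C[...,2]>.03)]; c,s,a=rect(P); print('case',c,s,a)
# blade low points
L=C[(C[...,2]>.008)&(C[...,2]<.03)&(abs(C[...,0]-.43)<.03)&(abs(C[...,1]+.22)<.03)]; print('low',L.mean(0),len(L))
for fl in (1,-1):
    for dst in [(.413,-.264,.3),(.41,-.30,.05),(.44,.02,.06)]:
        for p in (0,.5):
            print(fl,dst,p,ctrl.ik(list(dst),quat(tool(np.arctan2(*(L.mean(0)[:2]-c)[::-1]),p,fl))))
E
```

```text
pinch -0.0187
[[-0.0, -0.951, -0.31, 0.081], [1.0, -0.0, 0.0, 0.001], [-0.0, -0.31, 0.951, -0.143], [0.0, 0.0, 0.0, 1.0]]
left_bearer 0.63 [133.2, 201.0] (array([0.44216711, 0.06448759]), array([ 28.41807365, 128.23377991]), np.float32(-0.17451774))
right_bearer 0.97 [171.4, 203.1] (array([ 0.42988397, -0.04499857]), array([ 27.05611992, 128.75416565]), np.float32(-0.15292154))
case [ 0.32214108 -0.24161078] [ 75.06520081 231.00389099] -0.2942057
low [ 0.42943183 -0.22561292  0.01818686] 96
1 (0.413, -0.264, 0.3) 0 [-0.15244165  0.35037721  0.95207687  1.73231666 -0.30281633  1.21584954
 -0.54489067]
1 (0.413, -0.264, 0.3) 0.5 [-0.15943256  0.65520398  0.96474312  1.45427008 -0.13062615  1.60266144
 -0.6253512 ]
1 (0.41, -0.3, 0.05) 0 [ 0.013518    0.76831615  0.9511708   2.03515927 -0.88578334  0.8191084
  0.07636054]
1 (0.41, -0.3, 0.05) 0.5 [-0.01489139  0.90913569  0.77119812  1.69841044 -0.26376253  1.10947715
 -0.61790733]
1 (0.44, 0.02, 0.06) 0 [-0.36142552  0.50363615  0.37492066  2.1917159  -0.37341529  0.50575394
 -1.12208545]
1 (0.44, 0.02, 0.06) 0.5 [-0.41224387  0.78042567  0.50492014  1.7769998  -0.27304868  1.17852163
 -1.19900266]
-1 (0.413, -0.264, 0.3) 0 [-0.14591504  0.34698391  0.94031518  1.73226054 -0.29748884  1.21423559
  2.59030353]
-1 (0.413, -0.264, 0.3) 0.5 [0.14784444 0.51316145 0.3405685  1.45003086 0.12171266 1.61439379
 2.18052881]
-1 (0.41, -0.3, 0.05) 0 [ 0.46515083  0.56721927  0.17630032  2.0298663  -0.17870672  0.55875335
  2.48508114]
-1 (0.41, -0.3, 0.05) 0.5 [0.36134448 0.76679524 0.07197225 1.69304988 0.23641624 1.12236223
 1.99230481]
-1 (0.44, 0.02, 0.06) 0 [ 0.02277947  0.47598875 -0.17462924  2.18710246  0.16975181  0.49070876
  1.43600511]
-1 (0.44, 0.02, 0.06) 0.5 [ 0.02450574  0.72475546 -0.22710562  1.77068031  0.14353231  1.16758658
  1.44295565]
```

```bash
cat > b.py <<'E'
from h import *
yaw=1.15
ctrl.movep([.40,-.25,.20],quat(tool(yaw,0,1)))
st=get_state(); im,d=vision.grab_frame('wrist'); e=ext('wrist',st); C=cloud(d,e)
np.savez('w1.npz',im=im,C=C); cv2.imwrite('pics/w1.png',im)
for tg in ['tape','hook','tape_lock']:
    for r in models.masks_of('wrist',tg)[:3]:
        m=r['mask']; P=C[m]; print(tg,r['p'],r['point'],m.sum(),np.percentile(P,[3,50,97],axis=0).round(4).tolist())
        if tg=='tape': print(rect(P[P[:,2]>.05]),rect(P[P[:,2]>.012])); np.savez('mask.npz',m=m)
print(st['time'],st['tcp_pos'])
E
python3 b.py
```

```text
tape 0.67 [276.9, 172.4] 2960 [[0.3963, -0.293, 0.0158], [0.4216, -0.2532, 0.0553], [0.4428, -0.2119, 0.0659]]
(array([ 0.42619049, -0.24017999]), array([125.31147766,  37.00272369]), np.float32(1.2019638)) (array([ 0.42567151, -0.2414021 ]), array([127.87160492,  37.23944092]), np.float32(1.199433))
tape 0.45 [274.8, 128.3] 510 [[0.4223, -0.2324, 0.0137], [0.435, -0.2199, 0.0168], [0.4475, -0.2074, 0.0186]]
(array([ 0.43152246, -0.17506772]), array([0., 0.]), np.float32(0.0)) (array([ 0.43837393, -0.20558809]), array([56.22666931, 27.42819214]), np.float32(1.3377732))
hook 0.65 [273.7, 130.2] 511 [[0.4223, -0.2324, 0.0137], [0.4349, -0.2199, 0.0168], [0.4475, -0.2075, 0.0186]]
tape_lock 0.65 [273.4, 157.4] 223 [[0.4166, -0.2487, 0.0428], [0.4256, -0.2423, 0.054], [0.4346, -0.2366, 0.0569]]
tape_lock 0.2 [348.6, 318.1] 834 [[0.4158, -0.5183, 0.0218], [0.4327, -0.4616, 0.0611], [0.4786, -0.449, 0.1031]]
4.2417 [ 0.40054573 -0.24934662  0.19987519]
```

View pics/w1.png

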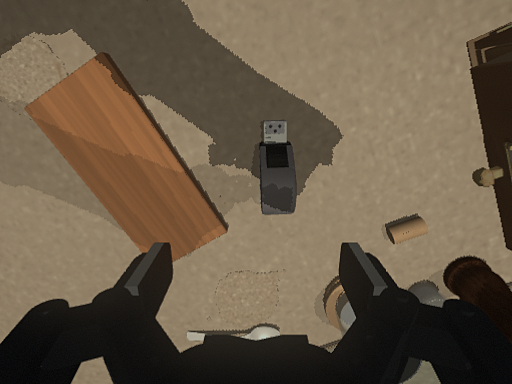

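The wrist view shows the chosen tape with its case at px (277,180), black lock at (273,157) and hook at (274,130). There is free room for the fingers on both sides. I'll refine the pose and grasp it.

```bash
cat > c.py <<'E'
from h import *
f=np.load('w1.npz'); C=f['C']; m=cv2.erode(np.load('mask.npz')['m'].astype(np.uint8),np.ones((2,2)))>0
m0=np.zeros_like(m)
u,v=np.meshgrid(np.arange(512),np.arange(384)); near=(abs(u-277)<30)&(v>115)&(v<222)
P=C[near&(C[...,2]>.035)&(C[...,2]<.07)]; 
P=P[np.hypot(*(P[:,:2]-np.median(P[:,:2],0)).T)<.055]
c,s,a=rect(P); H=C[near&(C[...,2]>.012)&(C[...,2]<.022)&(v<150)&(v>120)&(abs(u-274)<12)]
print('case',c,s,a,'hook',H.mean(0),len(H))
a0=a
hm=np.median(H[:,:2],0); yaw=a0 if np.cos(a0-1.1)>0 else a0+np.pi
X=np.array([np.cos(yaw),np.sin(yaw)]); Y=np.array([-X[1],X[0]])
for n,Q in (('case',P),('hook',H)): print(n,np.percentile(Q[:,:2]@X,[1,50,99]),np.percentile(Q[:,:2]@Y,[1,50,99]))
yy=np.mean(np.percentile(P[:,:2]@Y,[1,99])); xf=np.percentile(H[:,:2]@X,99); xr=np.percentile(P[:,:2]@X,1)
print('origin est from front',xf-.0645,'rear',xr+.036)
np.savez('pose.npz',yaw=yaw,o=X*(xf-.0645)+Y*yy); print(yaw,X*(xf-.0645)+Y*yy)
E
python3 c.py
```

```text
case [ 0.41493903 -0.26943091] [67.80397034 37.30208206] 1.2010185 hook [ 0.43417367 -0.22101842  0.01713659] 504
case [-0.13068492 -0.09396121 -0.06827704] [-0.50185562 -0.48390624 -0.46620429]
hook [-0.06107425 -0.04905359 -0.03690407] [-0.49650714 -0.48475357 -0.47278319]
origin est from front -0.10140406506040933 rear -0.09468492481797824
1.2010185 [ 0.41466494 -0.26948239]
```

```bash
cat > d.py <<'E'
from h import *
p=np.load('pose.npz'); yaw=float(p['yaw']); o=p['o']; X=np.array([np.cos(yaw),np.sin(yaw)])
g=o-.005*X; q=quat(tool(yaw,0,1))
ctrl.movep([*g,.10],q); ctrl.movel([*g,.012],max_speed=.12)
ctrl.close_gripper(100); s=get_state(); print(s['width'],s['gripper_force'],s['tcp_pos'],s['time'])
ctrl.movel([*g,.10],max_speed=.15)
# view of the bearers from here on
ctrl.movep([.41,-.10,.15],quat(tool(1.4,0,1)))
st=get_state(); im,d=vision.grab_frame('wrist'); e=ext('wrist',st); C=cloud(d,e)
np.savez('w2.npz',im=im,C=C); cv2.imwrite('pics/w2.png',im)
for tg in ['left_bearer','hook','pen']:
    for r in models.masks_of('wrist',tg)[:3]:
        m=r['mask']; P=C[m]; print(tg,r['p'],r['point'],m.sum(),np.percentile(P,[3,50,97],axis=0).round(4).tolist())
        if tg=='left_bearer': print(rect(onplane(np.argwhere(m)[:,::-1],.014,e)))
print(st['time'],st['tcp_pos'],st['width'])
E
python3 d.py
```

```text
0.035202683227388704 98.55126857757568 [ 0.413513   -0.27446823  0.01270756] 6.3333
hook 0.8 [257.1, 140.2] 2783 [[0.4063, -0.0546, 0.1457], [0.4188, -0.0419, 0.1538], [0.4311, -0.0304, 0.1555]]
pen 0.87 [261.4, 52.0] 1663 [[0.368, -0.0019, 0.0054], [0.4332, 0.0148, 0.0083], [0.4947, 0.0301, 0.0105]]
7.8167 [ 0.40989316 -0.09985537  0.14960357] 0.035427686842752736
```

View pics/w2.png

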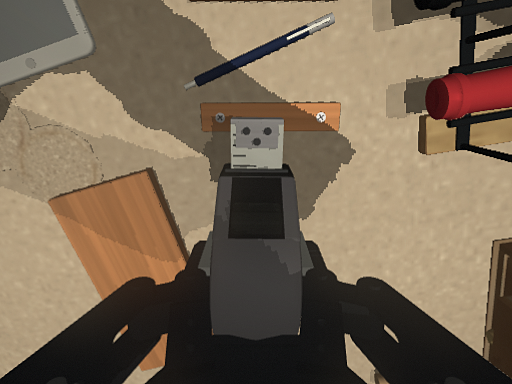

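The tape is held straight in the fingers. The hook's end is 70 mm ahead of the TCP, as expected. The right bearer at px (270,117) lies square at yaw 1.4, and the pen is at (262,52). I'll refine the bearers, then go to the hooking pose.

```bash
cat > e.py <<'E'
from h import *
f=np.load('w2.npz'); im=f['im']; C=f['C']
hsv=cv2.cvtColor(im,cv2.COLOR_BGR2HSV); u,v=np.meshgrid(np.arange(512),np.arange(384))
m=(hsv[...,1]>120)&(hsv[...,0]<20)&(u>195)&(u<346)&(v>98)&(v<136)&(abs(C[...,2]-.014)<.006)
c,s,a=rect(C[m]); print('right bearer wrist',c,s,a,C[m][:,2].mean())
r_top=np.array([.42988,-.0450]); l_top=np.array([.44217,.06449])
# move for a view of the left bearer, still high
ctrl.movep([.42,-.01,.15],quat(tool(1.4,0.,1)))
st=get_state(); im,d=vision.grab_frame('wrist'); e=ext('wrist',st); C=cloud(d,e)
cv2.imwrite('pics/w3.png',im); hsv=cv2.cvtColor(im,cv2.COLOR_BGR2HSV)
rr=models.masks_of('wrist','left_bearer')
for r in rr[:3]: print(r['p'],r['point'],rect(C[r['mask']]))
pp=proj([[.442,.0645,.014]],e)[0]; print('expected px',pp)
m=(hsv[...,1]>120)&(hsv[...,0]<20)&(abs(C[...,2]-.014)<.006)&(np.hypot(C[...,0]-.442,C[...,1]-.0645)<.075)&(C[...,1]>.035)
print('left bearer wrist',rect(C[m]),m.sum(),np.percentile(C[m],[1,99],axis=0).round(4).tolist())
print(st['time'])
E
python3 e.py
```

```text
right bearer wrist [ 0.43199738 -0.0424671 ] [ 25.58206177 129.70439148] -0.16962598 0.013829831599966426
0.69 [268.5, 92.7] (array([0.44369678, 0.06658014]), array([ 28.99279594, 136.96286011]), np.float32(-0.14881003))
0.61 [256.6, 139.7] (array([0.43031418, 0.03962902]), array([30.78790283, 60.39819717]), np.float32(-1.3870512))
expected px [267.26601554  98.06674182]
left bearer wrist (array([0.443724  , 0.06712926]), array([ 25.37678146, 129.68347168]), np.float32(-0.1692638)) 3929 [[0.3812, 0.0477, 0.0122], [0.5064, 0.0872, 0.0155]]
8.4667
```

```bash
cat >> h.py <<'E'
Lb=np.array([.4437,.0671]); Rb=np.array([.4320,-.0425]); YAW=1.4014
U=np.array([np.cos(YAW),np.sin(YAW)]); M0=(Lb+Rb)/2
sE=(Lb-M0)@U+.013; sR=(Rb-M0)@U-.013
def pose(s,zh,th,ext=0.,dx=0.):
    "TCP pose with hook's inner face (at blade underside) s beyond the left outer edge, height zh"
    R=Rtape(YAW,th); T=np.r_[M0+U*(sE+s),zh]
    return (T-R@[.062+ext,0,.015]+R@[-.005+dx,0,.0127]).tolist(), quat(tool(YAW,th,1))
E
cat > f.py <<'E'
from h import *
print(sE-sR)
p,q=pose(.007,.060,.65); ctrl.movep(p,q)
p,q=pose(.007,.0165,.65); ctrl.movel(p,q,max_speed=.06)
st=get_state(); im,d=vision.grab_frame('wrist'); e=ext('wrist',st); C=cloud(d,e)
cv2.imwrite('pics/w4.png',im); a,_=vision.grab_frame('side'); 
a=cv2.resize(a[130:230,150:300],(525,350),interpolation=cv2.INTER_CUBIC); cv2.imwrite('pics/s4.png',np.vstack([cv2.resize(im,(333,250)), ]) )
o=np.zeros((384,800,3),np.uint8); o[:288,:384]=cv2.resize(im,(384,288)); o[:277,384:800]=cv2.resize(a,(416,277)); cv2.imwrite('pics/c4.png',o)
R=Rtape(YAW,.65); T=np.r_[M0+U*(sE+.007),.0165]
# blade top: end of the blade, predicted and measured
B=T+R@[.0025,0,.0016]; px=proj([B],e)[0]; print('tip expected',B,px, C[int(px[1])+3,int(px[0])])
for r in models.masks_of('wrist','hook')[:2]:
    P=C[r['mask']]; P=P[np.abs(P-np.median(P,0)).max(1)<.03]; print(r['p'],r['point'],'s of far end',np.percentile((P[:,:2]-M0)@U-sE,[50,98]),'z',np.percentile(P[:,2],[2,50]))
print(st['time'],st['contact_force'],st['tcp_pos'],p)
E
python3 f.py
```

```text
0.13600373627324075
tip expected [0.45099313 0.08914451 0.01626077] [258.7315529  118.05984521] [0.45072829 0.08973556 0.01884454]
0.7 [258.5, 140.2] s of far end [0.00222643 0.01072588] z [0.01295983 0.02405297]
10.1 [ 0.05751275 -0.3269812  -5.6031358 ] [0.44137977 0.03223126 0.05537316] [0.4412676574757882, 0.03228216140099285, 0.055216496447651836]
```

View pics/c4.png

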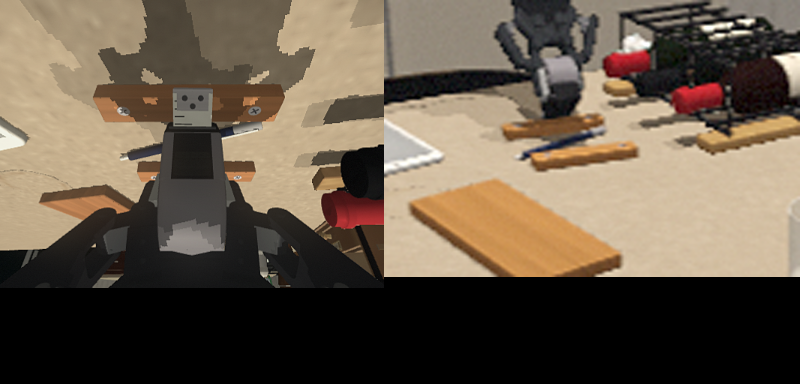

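The crop shows the hook plate reaching just past the left bearer's far edge at full-frame px (258,118). The measured end is 10.7 mm beyond the edge, as planned. The pen is untouched. Next I draw the case back.

```bash
cat > g.py <<'E'
from h import *
for s,zh,th,x in [(-.001,.0165,.65,.0),(0,.0165,.52,.015),(0,.0165,.40,.035)]:
    p,q=pose(s,zh,th,x); ctrl.movel(p,q,max_speed=.04); print(x,get_state()['contact_force'].round(2))
st=get_state(); im,d=vision.grab_frame('wrist'); e=ext('wrist',st); C=cloud(d,e); cv2.imwrite('pics/w5.png',im)
for r in models.masks_of('wrist','hook')[:2]:
    P=C[r['mask']]; P=P[np.abs(P-np.median(P,0)).max(1)<.05]; print(r['p'],r['point'],'s',np.percentile((P[:,:2]-M0)@U-sE,[2,50,98]),'z',np.percentile(P[:,2],[2,50,98]))
print(st['time'],st['width'])
E
python3 g.py
```

```text
0.0 [ 1.29  5.84 -3.6 ]
0.015 [ 1.68  4.72 -5.96]
0.035 [ 1.8   3.96 -7.09]
0.66 [258.7, 95.3] s [-0.04853807 -0.01839547  0.00600929] z [0.01700187 0.02664311 0.03939342]
11.8833 0.034907726368795806
```

View pics/w5.png

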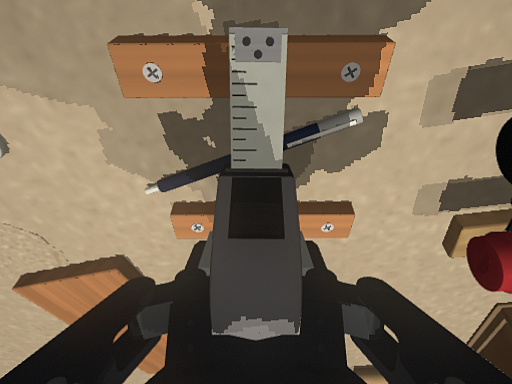

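The hook is caught on the far edge at px (258,35). The blade is drawn out, and the pull of about 4 N matches the spring. I'll go on over the right bearer and set the case down.

```bash
cat > i.py <<'E'
from h import *
for zh,th,x,v in [(.0165,.30,.065,.08),(.0165,.22,.095,.08),(.0165,.20,.124,.08),(.0155,.08,.124,.05),(.0150,.0,.124,.04),(.0138,.0,.124,.02)]:
    p,q=pose(0,zh,th,x); ctrl.movel(p,q,max_speed=v); print(x,th,get_state()['contact_force'].round(2))
st=get_state(); im,d=vision.grab_frame('wrist'); e=ext('wrist',st); C=cloud(d,e); cv2.imwrite('pics/w6.png',im)
a,_=vision.grab_frame('side'); t,_=vision.grab_frame('top')
o=np.zeros((550,800,3),np.uint8); o[:300,:400]=cv2.resize(im,(400,300)); o[:300,400:]=cv2.resize(a[140:230,170:290],(400,300),interpolation=cv2.INTER_CUBIC); o[300:,:400]=cv2.resize(t[160:240,100:228],(400,250),interpolation=cv2.INTER_CUBIC); cv2.imwrite('pics/c6.png',o)
for r in models.masks_of('wrist','hook')[:2]:
    P=C[r['mask']]; P=P[np.abs(P-np.median(P,0)).max(1)<.1]; print(r['p'],r['point'],'s',np.percentile((P[:,:2]-M0)@U-sE,[2,50,98]),'z',np.percentile(P[:,2],[2,50,98]))
print(st['time'],st['width'],st['tcp_pos'],p)
E
python3 i.py
```

```text
0.065 0.3 [ 2.36  4.48 -6.49]
0.095 0.22 [ 1.5   4.18 -6.46]
0.124 0.2 [ 0.37  4.33 -6.56]
0.124 0.08 [ 0.57  4.48 -4.18]
0.124 0.0 [ 1.67  4.66 -3.63]
0.124 0.0 [-2.74  4.92 17.62]
0.66 [167.9, 33.2] s [-0.09619116 -0.08319981 -0.0713541 ] z [0.00442794 0.00817244 0.01005986]
15.0167 0.03461489220923678 [ 0.41705825 -0.10836474  0.01267685] [0.41711407124337385, -0.10893762493748155, 0.0115]
```

View pics/c6.png

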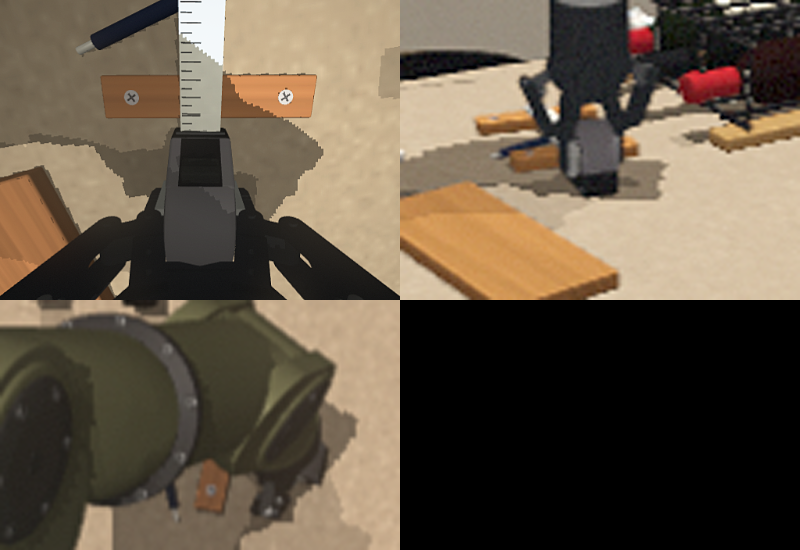

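The case is pressed flat (about 20 N) just outside the right bearer, square to it, with the blade over both bearers and the pen untouched. Next I slide it in until the nose butts.

```bash
cat > j.py <<'E'
from h import *
f0=None
for k in range(12):
    p,q=pose(0,.0142,0,.124-.0015*k); ctrl.movel(p,q,max_speed=.02)
    s=get_state(); fu=s['contact_force'][:2]@U; print(k,round(fu,1),round(s['contact_force'][2],1),round((np.array(s['tcp_pos'])[:2]-M0)@U-sR+.045,4))
    if k==1: f0=fu
    if k>2 and fu<f0-8: break
s=get_state(); print(s['time'])
im,d=vision.grab_frame('wrist'); cv2.imwrite('pics/w7.png',im)
E
python3 j.py
```

```text
0 5.3 11.2 -0.0094
1 1.7 10.1 -0.0089
2 -0.9 9.2 -0.0079
3 -1.5 9.5 -0.0066
4 -2.0 9.5 -0.0052
5 -2.3 8.7 -0.0037
6 -1.3 9.1 -0.0022
7 -2.2 8.7 -0.001
8 -8.3 8.2 -0.0009
17.4667
```

```bash
cat > k.py <<'E'
from h import *
ctrl.ungrasp(); s=get_state(); p=np.array(s['tcp_pos']); q=quat(tool(YAW,0,1))
ctrl.movel((p+[0,0,.12]).tolist(),q,max_speed=.15)
st=get_state(); im,d=vision.grab_frame('wrist'); e=ext('wrist',st); C=cloud(d,e); a,_=vision.grab_frame('side')
o=np.zeros((384,800,3),np.uint8); o[:,:400]=im[:,56:456]; o[:300,400:]=cv2.resize(a[140:230,170:290],(400,300),interpolation=cv2.INTER_CUBIC)
O=np.r_[M0+U*(sR-.040),0]; R=Rtape(YAW,0); tab=O+R@[.0261,0,.0543]
for n,X in (('tab',tab),('rear',O+R@[-.036,0,.035]),('nosecorner',O+R@[.04,0,.025])):
    px=proj([X],e)[0]; print(n,px); cv2.circle(o,(int(px[0])-56,int(px[1])),3,(0,0,255),1)
cv2.imwrite('pics/c8.png',o)
for r in models.masks_of('wrist','tape_lock')[:2]:
    P=C[r['mask']]; print('lock',r['p'],r['point'],np.percentile((P-O)@R,[3,50,97],axis=0).round(4).tolist())
m=(abs(((C-O)@R)[...,1])<.03)&(C[...,2]>.055)&(abs(((C-O)@R)[...,0])<.06); P=((C-O)@R)[m]
print('case top',np.percentile(P,[2,50,98],axis=0).round(4).tolist())
print(st['time'])
E
python3 k.py
```

```text
tab [258.22902739 163.92138992]
rear [257.85091875 226.04821025]
nosecorner [257.99093762 140.1292594 ]
lock 0.8 [253.1, 158.8] [[0.0231, -0.0078, 0.0431], [0.0295, 0.001, 0.054], [0.0325, 0.0104, 0.0567]]
case top [[-0.0193, -0.0288, 0.0569], [0.01, -0.0, 0.214], [0.0185, 0.0288, 0.226]]
19.0167
```

View pics/c8.png

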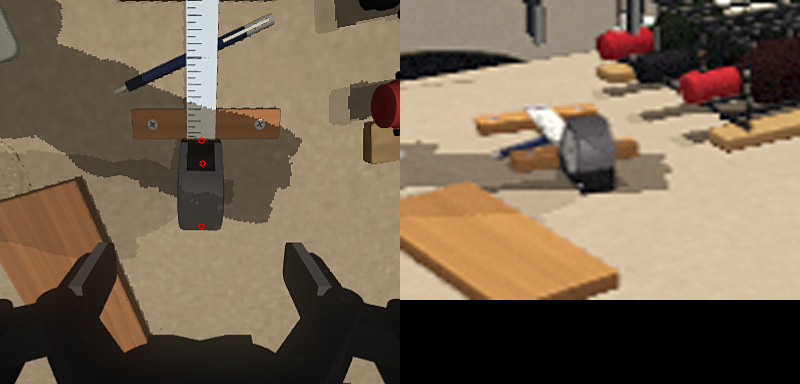

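The case stands flat and butted after release, with the blade over both bearers. The predicted tab (px 258,164) agrees with the lock mask to about 1 mm. Next I push the lock with shut fingers along the slope.

```bash
cat > l.py <<'E'
from h import *
ctrl.close_gripper(40)
O=np.r_[M0+U*(sR-.040),0]; R=Rtape(YAW,0); T=tool(YAW,-.611,1); q=quat(T)
base=O+R@[.0261,.001,.0543]+.008*T[:,0]; at=lambda a:(base+a*T[:,2]).tolist()
print(get_state()['width']); ctrl.movep(at(-.06),q); ctrl.movel(at(-.008),q,max_speed=.08); f0=get_state()['contact_force']
for k in range(-4,16):
    ctrl.movel(at(.001*k),q,max_speed=.02); s=get_state(); f=(f0-s['contact_force'])
    print(k,round(f@T[:,2],1),round(f@T[:,0],1),round((np.array(s['tcp_pos'])-base)@T[:,2]*1000,1))
    if f@T[:,2]>14: break
print(get_state()['time'])
E
python3 l.py
```

```text
8.517799887151088e-05
-4 -0.9 -0.7 -4.1
-3 0.5 -0.7 -3.0
-2 0.3 -0.3 -2.0
-1 0.7 -0.7 -1.0
0 2.4 -1.4 -0.1
1 2.1 -0.8 1.0
2 2.1 -2.2 2.1
3 1.9 -1.1 3.1
4 1.6 -0.5 4.1
5 2.8 -1.0 5.1
6 2.1 0.1 6.0
7 1.8 -1.3 7.1
8 2.0 -0.3 8.1
9 3.3 -2.2 9.0
10 12.2 -3.9 9.4
11 20.3 -4.1 9.8
25.75
```

Contact came at 0 mm and a hard stop at about 10 mm, which matches the lock's travel. I'll retreat along the slope and check.

```bash
cat > m.py <<'E'
from h import *
O=np.r_[M0+U*(sR-.040),0]; R=Rtape(YAW,0); T=tool(YAW,-.611,1)
base=O+R@[.0261,.001,.0543]+.008*T[:,0]
ctrl.movel((base-.07*T[:,2]).tolist(),quat(T),max_speed=.1)
ctrl.movep([*(O[:2]-.01*U),.15],quat(tool(YAW,0,1)))
st=get_state(); im,d=vision.grab_frame('wrist'); e=ext('wrist',st); C=cloud(d,e); a,_=vision.grab_frame('side')
o=np.zeros((600,800,3),np.uint8); o[:300,:400]=cv2.resize(im[80:230,160:360],(400,300),interpolation=cv2.INTER_CUBIC); o[:300,400:]=cv2.resize(a[140:230,170:290],(400,300),interpolation=cv2.INTER_CUBIC)
for r in models.masks_of('wrist','tape_lock')[:2]:
    P=C[r['mask']]; print('lock',r['p'],r['point'],np.percentile((P-O)@R,[3,50,97],axis=0).round(4).tolist())
p=st['tcp_pos']; ctrl.movep([*(Lb-.05*U),.22],quat(tool(YAW,0,1)))
st=get_state(); im,d=vision.grab_frame('wrist'); e=ext('wrist',st); C=cloud(d,e); o[300:,:400]=cv2.resize(im,(400,300))
for r in models.masks_of('wrist','hook')[:2]:
    P=C[r['mask']]; print('hook',r['p'],r['point'],np.percentile((P[:,:2]-M0)@U-sE,[3,50,98]))
cv2.imwrite('pics/c9.png',o); print(st['time'])
E
python3 m.py
```

```text
lock 0.86 [252.3, 135.4] [[0.0291, -0.0082, 0.0278], [0.0348, 0.0012, 0.0457], [0.0382, 0.0106, 0.0485]]
hook 0.59 [259.9, 137.3] [-0.06748314 -0.03209747  0.00223271]
28.2917
```

View pics/c9.png

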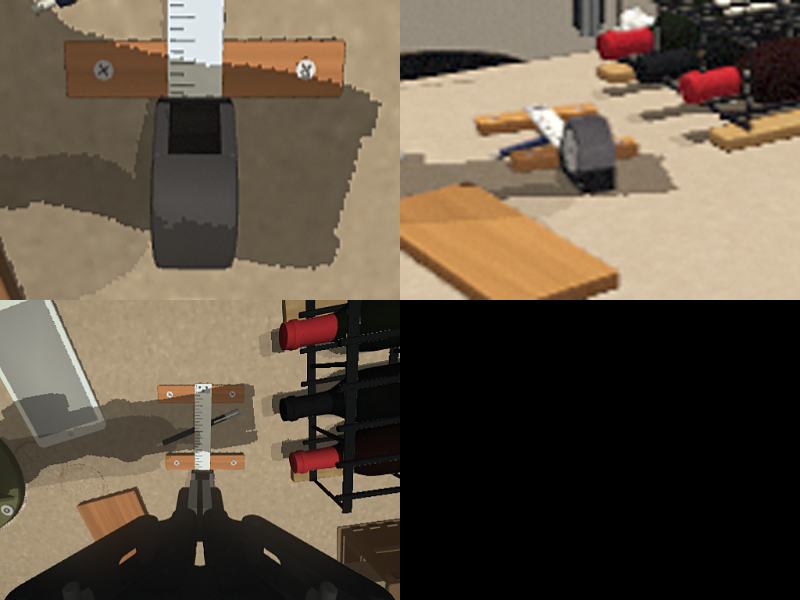

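The lock has moved 9.9 mm down the slope. The hook's outer face is 2.2 mm past the left edge, about the lip's 2.5 mm thickness. The case is flat and butted against the right bearer, the pen is in place and the arm is clear, so I'm handing in.

```bash
python3 -c "
from h import *
print(ticket.close_job())"
```

```text
the job is handed in; nothing more can be done
None
```

The tape is hooked on the left-hand bearer, butted flat and square against the right-hand one and locked (9.9 mm measured), and the job is handed in; no verdict came back.

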